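Find the full wire spool by weight and load it on the wire stand

ROBOT

A 7-joint arm with a two-finger parallel gripper is mounted at the origin on a cart in front of the work surface, level with it; the furniture and walls round the work are solid. World frame = base frame: x ahead of the robot, y to its left, z up, the work surface at z = 0. Lengths are in m, angles in rad, forces in N, time in s.
With the tool pointing down it reaches from about 0.4 to 0.875 m from the base axis. Payload 19.3 kg.
Tool frame: the origin (TCP) lies at the very end of the fingers, on their centre line; the grasp point (between the pads) lies 19 mm behind it (ctrl.pinch_z is the distance from the TCP to the grasp point, in m); z points along the fingers, y is the line along which they close (so a half turn about z gives the same grasp; the last joint's range is limited). The gripper opens to 85 mm and grips with 20 to 120 N. Pads are 22 mm wide; open, the fingers measure 114 mm over their backs; the gripper's body (76 mm by 85 mm) begins 54 mm behind the grasp point. The pads swing forward as they close: fully open they stand 13 mm farther back than shut.
Start: joints at [1.237, 0.521, -0.036, 1.599, 0.021, 1.021, -0.113], TCP at [0.163, -0.603, 0.231] pointing down, gripper open.
Joint ranges: [-2.91, 2.91], [-0.3, 2.13], [-1.5, 1.42], [0.17, 2.43], [-1.26, 4.41], [0.16, 1.93], [-2.52, 2.52]. Speed limits (rad/s): [1.89, 1.89, 2.39, 2.39, 3.01, 3.01, 3.01].

INTERFACE

Orientations are given as a rotation vector (axis times angle).
In Python, from rig import ctrl, capture, get_calibration, trace gives the robot as it stands.
- The arm moves only by the tool jog_arm, never from a script. Its argument "steps" is a list of rows, each a list of 3 entries, a list of its own where there are three numbers: the shift along the tool's x, y, z in mm, then the turn, a rotation vector about the tool's x, y, z in degrees, then the opening, from -1 (shut) to 1 (fully open). In form: [[[dx, dy, dz], [wx, wy, wz], jaw], ...]. A call has exactly 8 rows; each row is the pose to reach, as a shift and turn from the pose commanded when the call began, along the tool's axes at that moment; what a row does not reach only later rows make up. A row lasts 1/8 s, in which the tool goes at most 62.5 mm and 10.7 degrees, less where a joint would pass 70% of its speed; a pose out of reach is approached as far as the arm can. A call with a gripper value outside its range is refused whole. The fingers move at their own pace and stop on an object; "grip_force" is the grip in N (left out, the last holds). Time passes only in rows, so rows that repeat a pose let the fingers close, or fill a call up. It gives the time, the measured TCP pose, the force, the opening and the grip force at its end, in the units of the state.
- ctrl.get_obs(): the state, without advancing time (a new reading comes with each control period).
- capture(name): name is "scene" or "top" or "wrist"; returns (picture, depth): 384x512x3 uint8, blue, green, red; 384x512 float32, m along the optical axis (not along the pixel's ray), 0 where there is no reading.
- get_calibration(name): a dict with "vfov" (degrees; the focal length in pixels is half the picture's height over the tangent of half this angle, whatever the lens; pixels are square), "cx", "cy" (the principal point, pixels), "k1" (the pictures are not rectified: a ray, as slopes to the right and down, at radius r is drawn at 1 + k1 r^2 times it, then the intrinsics apply), "T" (4x4, takes a point from camera to world coordinates); the wrist camera has in their place "hand_eye" (4x4, takes a point from camera to tool coordinates, whose origin is the TCP and whose axes are the flange's). Camera axes: x right, y down, z forward; pixel columns grow to the right and rows downward; lengths in m; the calibration is good to about 2 mm. A picture is of the moment at which its call begins: read the wrist's pose just before it. get_calibration takes no time and is no camera call.
- ctrl.hand_in(): hands the job in; it is judged then, once.
Trained networks look in the newest picture that a camera, given by its name, has taken for a name from the list of things; names that differ only in an ending like _2 or _b are one class to them, and where a whole thing is asked for, a point or a joint stands for the part that bears it (a point fixed in the world has none). Each returns a list of dicts, best first, with "score" (0 to 1); they miss things now and then, are a little off and sometimes report something else, mostly with a low value. They report only what shows in the picture. A call takes as long as a camera call.
- trace(camera, thing): "mask" (384x512 bool, what is visible of it) and "rect" ([left, top, right, bottom] in pixels, round what is visible of it).
The state is a dict: "time": time; "q": joint angles; "joint_vel": joint speeds; "effort": joint torques, N m; "ee_pos": TCP position; "orientation": TCP orientation; "force": force on the tool from outside, world axes, zero at the start; "torque": the same for the moment, N m; "opening": opening from 0.0 (shut) to 1.0 (fully open); "grip_force": force on a finger pad.
Only numpy, scipy, OpenCV 4.12 (cv2) and the standard library are available. Lean on these libraries where they do the work, as an engineer would, in place of code of your own. Each camera call takes 0.05 s, during which the arm holds its last target. There are 200 camera calls.

TASK

Of the three closed wire spools that look alike, only one still holds wire: find it by feeling their weight as you lift them, put it fully home on the stand's upright spindle, and let go. Then slide the brake in by its handle, gently, until you feel its shoe meet the spool, and leave it touching. Leave the two used-up spools standing upright on the table, and do not disturb the tape measure or the wood block.

Things in the scene. Friction and masses are not known exactly. Their poses are not given: they have to be found in the camera images.
- spool_1_center (a point): centre, half-way up (42 mm), of one of three alike closed grey plastic spools, upright on the table, z up: drum 67 mm across, 48 mm high, under a collar 40 mm across, 36 mm high (the grip, 6 to 42 mm above this point); bore 22 mm right through. Two are used up (about 0.15 kg, 1.5 N each), one is full (0.5 to 0.65 kg, 5 to 6.5 N); they look the same; which is which changes every time
- spool_2_center (a point): centre, half-way up (42 mm), of one of three alike closed grey plastic spools, upright on the table, z up: drum 67 mm across, 48 mm high, under a collar 40 mm across, 36 mm high (the grip, 6 to 42 mm above this point); bore 22 mm right through. Two are used up (about 0.15 kg, 1.5 N each), one is full (0.5 to 0.65 kg, 5 to 6.5 N); they look the same; which is which changes every time
- spool_3_center (a point): centre, half-way up (42 mm), of one of three alike closed grey plastic spools, upright on the table, z up: drum 67 mm across, 48 mm high, under a collar 40 mm across, 36 mm high (the grip, 6 to 42 mm above this point); bore 22 mm right through. Two are used up (about 0.15 kg, 1.5 N each), one is full (0.5 to 0.65 kg, 5 to 6.5 N); they look the same; which is which changes every time
- spindle_foot (a point): on the wire stand (fixed dark steel base 260 x 110 x 12 mm): point on the axis of the upright steel spindle, level with the top of the seat ring where a spool's underside rests, 20 mm above the table. Spindle 16 mm thick, rising 92 mm above this point, tip tapered. +x: the way the brake slides in, towards the spindle; the brake is on the -x side; z up
- brake_face (a point): centre of the brake's upright rubber shoe face (40 mm wide, from 20 to 66 mm above the table), which looks in +x at the spindle; axes as spindle_foot. Against a mounted spool it stops about 33.5 mm from the spool's axis
- brake_handle (a point): on the brake's black upright handle plate (14 mm thick along x, 40 mm wide along y, top 89 mm and foot 31 mm above the table): point in its middle, 70 mm above the table, 78 mm behind the shoe face; axes as spindle_foot
- brake (a joint): slide of the brake in m: 0 fully open, grows towards the spindle, stop at 0.055; at about 0.045 (2 to 3 mm either way, as the spool has 3 mm of play on the spindle) the shoe meets a mounted spool. Friction of about 3 N holds it where it is left
- seat: aluminium seat ring under the spindle, 56 mm across and 8 mm high, origin at its underside on the spindle axis
- tape_measure_mid (a point): centre of the grey tape measure, a bystander, 36 x 83 x 66 mm
- wood_block_mid (a point): centre of the wood block, a bystander, 50 x 60 x 40 mm

How it is judged:
On the way, in this order (a step that is already met when the one before it is completed fails the run):
1. a spool is lifted clear of the table to feel its weight (height (world z) of any of spool_1_center, spool_2_center, spool_3_center above 0.056 m), for 0.2 s.
2. the full spool is fully home on the spindle and let go (((horizontal distance between spool_1_center and spindle_foot below 0.007 m and z of spool_1_center in the frame of spindle_foot below 0.0455 m and contact force between spool_1 and seat above 3 N and contact force between the fingers and spool_1 below 0.3 N and angle between spool_1_center's own z axis and vertical below 0.1 rad and linear speed of spool_1 below 0.02 m/s) or (horizontal distance between spool_2_center and spindle_foot below 0.007 m and z of spool_2_center in the frame of spindle_foot below 0.0455 m and contact force between spool_2 and seat above 3 N and contact force between the fingers and spool_2 below 0.3 N and angle between spool_2_center's own z axis and vertical below 0.1 rad and linear speed of spool_2 below 0.02 m/s) or (horizontal distance between spool_3_center and spindle_foot below 0.007 m and z of spool_3_center in the frame of spindle_foot below 0.0455 m and contact force between spool_3 and seat above 3 N and contact force between the fingers and spool_3 below 0.3 N and angle between spool_3_center's own z axis and vertical below 0.1 rad and linear speed of spool_3 below 0.02 m/s))), for 0.3 s.
3. the brake shoe is slid in against the full spool and let go ((((horizontal distance between spool_1_center and spindle_foot below 0.007 m and z of spool_1_center in the frame of spindle_foot below 0.0455 m and contact force between spool_1 and seat above 3 N and contact force between the fingers and spool_1 below 0.3 N and angle between spool_1_center's own z axis and vertical below 0.1 rad and linear speed of spool_1 below 0.02 m/s) and horizontal distance between spool_1_center and brake_face below 0.0375 m and contact force between the fingers and brake below 0.3 N) or ((horizontal distance between spool_2_center and spindle_foot below 0.007 m and z of spool_2_center in the frame of spindle_foot below 0.0455 m and contact force between spool_2 and seat above 3 N and contact force between the fingers and spool_2 below 0.3 N and angle between spool_2_center's own z axis and vertical below 0.1 rad and linear speed of spool_2 below 0.02 m/s) and horizontal distance between spool_2_center and brake_face below 0.0375 m and contact force between the fingers and brake below 0.3 N) or ((horizontal distance between spool_3_center and spindle_foot below 0.007 m and z of spool_3_center in the frame of spindle_foot below 0.0455 m and contact force between spool_3 and seat above 3 N and contact force between the fingers and spool_3 below 0.3 N and angle between spool_3_center's own z axis and vertical below 0.1 rad and linear speed of spool_3 below 0.02 m/s) and horizontal distance between spool_3_center and brake_face below 0.0375 m and contact force between the fingers and brake below 0.3 N))), for 0.2 s.
At the end, for the whole second after the job is handed in: the full spool is upright and fully home on the spindle (within 3.5 mm of the seat ring, over 3 N resting on it), the brake shoe touches it (face within 37.5 mm of the spool's axis), the other two stand upright on the table; all released and at rest ((((horizontal distance between spool_1_center and spindle_foot below 0.007 m and z of spool_1_center in the frame of spindle_foot below 0.0455 m and contact force between spool_1 and seat above 3 N and contact force between the fingers and spool_1 below 0.3 N and angle between spool_1_center's own z axis and vertical below 0.1 rad and linear speed of spool_1 below 0.02 m/s) and horizontal distance between spool_1_center and brake_face below 0.0375 m and (height (world z) of spool_2_center between 0.036 and 0.046 m and angle between spool_2_center's own z axis and vertical below 0.1 rad and linear speed of spool_2 below 0.02 m/s) and (height (world z) of spool_3_center between 0.036 and 0.046 m and angle between spool_3_center's own z axis and vertical below 0.1 rad and linear speed of spool_3 below 0.02 m/s)) or ((horizontal distance between spool_2_center and spindle_foot below 0.007 m and z of spool_2_center in the frame of spindle_foot below 0.0455 m and contact force between spool_2 and seat above 3 N and contact force between the fingers and spool_2 below 0.3 N and angle between spool_2_center's own z axis and vertical below 0.1 rad and linear speed of spool_2 below 0.02 m/s) and horizontal distance between spool_2_center and brake_face below 0.0375 m and (height (world z) of spool_1_center between 0.036 and 0.046 m and angle between spool_1_center's own z axis and vertical below 0.1 rad and linear speed of spool_1 below 0.02 m/s) and (height (world z) of spool_3_center between 0.036 and 0.046 m and angle between spool_3_center's own z axis and vertical below 0.1 rad and linear speed of spool_3 below 0.02 m/s)) or ((horizontal distance between spool_3_center and spindle_foot below 0.007 m and z of spool_3_center in the frame of spindle_foot below 0.0455 m and contact force between spool_3 and seat above 3 N and contact force between the fingers and spool_3 below 0.3 N and angle between spool_3_center's own z axis and vertical below 0.1 rad and linear speed of spool_3 below 0.02 m/s) and horizontal distance between spool_3_center and brake_face below 0.0375 m and (height (world z) of spool_1_center between 0.036 and 0.046 m and angle between spool_1_center's own z axis and vertical below 0.1 rad and linear speed of spool_1 below 0.02 m/s) and (height (world z) of spool_2_center between 0.036 and 0.046 m and angle between spool_2_center's own z axis and vertical below 0.1 rad and linear speed of spool_2 below 0.02 m/s)))).
It fails at once if the brake is rammed against the spool (over 30 N) (contact force between brake and spool_1 above 30 N or contact force between brake and spool_2 above 30 N or contact force between brake and spool_3 above 30 N).
It fails at once if the tape measure or the wood block is moved by more than 30 mm (distance of any of tape_measure_mid, wood_block_mid from where it was at the start of the episode above 0.03 m).
It also fails if it takes over 72 s, if anything falls off the work surface, if the arm or the gripper's body presses on something with over 40 N, if the wrist force passes 120 N, or if a joint passes its speed limit or range.

## Working session

There is one attempt and no reset: what is moved stays moved. The work goes in short steps, Python scripts to look and compute and a tool call to move; the robot and the scene stay as the last step left them, time stands still between calls to the robot, and variables do not carry over. Pictures are saved under pics/ and viewed, at most 10 in all, crops included, and the job is handed in when it is done.

Besides the shell and the picture viewer there is one more tool, called after "Call:" as name(argument=value, ...) on one line, values as JSON. jog_arm: Moves the arm, as the interface text tells. Its arguments: {"type":"object","properties":{"steps":{"type":"array"},"grip_force":{"type":"number"}},"required":["steps"]}

```bash
mkdir -p pics; ls; cat > h.py <<'E'
import numpy as np, cv2
from scipy.spatial.transform import Rotation as R
from rig import ctrl, capture, get_calibration, trace
def T_of(name):
    c=get_calibration(name)
    if name!="wrist": return np.array(c["T"])
    o=ctrl.get_obs(); T=np.eye(4); T[:3,:3]=R.from_rotvec(o["orientation"]).as_matrix(); T[:3,3]=o["ee_pos"]
    return T@np.array(c["hand_eye"])
def cloud(name):
    T=T_of(name); img,d=capture(name); c=get_calibration(name)
    f=192/np.tan(np.radians(c["vfov"])/2)
    v,u=np.mgrid[:384,:512].astype(float)
    K=np.array([[f,0,c["cx"]],[0,f,c["cy"]],[0,0,1]])
    p=cv2.undistortPoints(np.stack([u.ravel(),v.ravel()],1)[:,None],K,np.array([c["k1"],0,0,0.]))[:,0]
    P=np.stack([p[:,0]*d.ravel(),p[:,1]*d.ravel(),d.ravel()],1)@T[:3,:3].T+T[:3,3]
    P[d.ravel()<=0]=np.nan
    return img,P.reshape(384,512,3)
E
python3 - <<'E'
from h import *
o=ctrl.get_obs(); print({k:np.round(v,3).tolist() for k,v in o.items()})
print(R.from_rotvec(o["orientation"]).as_matrix().round(2), ctrl.pinch_z)
for n in ["top","scene"]:
    img,P=cloud(n); np.save(f"{n}.npy",P); cv2.imwrite(f"pics/{n}.png",img)
    for th in ["spool_1_center","seat","spindle_foot","brake_face","brake_handle","brake","tape_measure_mid","wood_block_mid"]:
        try:
            for t in trace(n,th)[:5]:
                Q=P[t["mask"]]; Q=Q[~np.isnan(Q[:,0])]
                print(n,th,round(t["score"],2),np.round(t["rect"]),len(Q),np.nanmedian(Q,0).round(3),np.percentile(Q,2,axis=0).round(3),np.percentile(Q,98,axis=0).round(3))
        except Exception as e: print(n,th,e)
E
```

```text
pics
{'time': 0.0, 'q': [1.237, 0.522, -0.036, 1.6, 0.021, 1.021, -0.113], 'joint_vel': [0.001, 0.0, -0.002, 0.001, -0.0, 0.001, -0.002], 'effort': [0.0, -92.71, 1.979, -36.992, 0.018, 0.008, 0.0], 'ee_pos': [0.163, -0.603, 0.231], 'orientation': [-3.113, -0.413, 0.0], 'force': [-0.309, -0.376, -0.037], 'torque': [0.026, 0.004, 0.022], 'grip_force': 0.0, 'opening': 0.998}
[[ 0.97  0.26 -0.  ]
 [ 0.26 -0.97  0.  ]
 [-0.   -0.   -1.  ]] 0.0187
top spool_1_center 0.64 [287. 217. 312. 235.] 360 [ 0.458 -0.136  0.05 ] [ 0.428 -0.17  -0.   ] [ 0.489 -0.107  0.089]
top spool_1_center 0.59 [118. 176. 148. 192.] 327 [0.596 0.396 0.056] [0.575 0.365 0.001] [0.62  0.443 0.07 ]
top spool_1_center 0.29 [180. 165. 217. 243.] 2721 [0.525 0.187 0.014] [0.403 0.137 0.002] [0.652 0.245 0.09 ]
top seat 0.44 [190. 173. 207. 187.] 143 [0.599 0.186 0.021] [0.579 0.168 0.015] [0.628 0.216 0.027]
top seat 0.18 [187. 202. 201. 227.] 275 [0.491 0.189 0.035] [0.455 0.171 0.026] [0.531 0.206 0.093]
top spindle_foot 0.61 [181. 165. 214. 243.] 2647 [0.524 0.189 0.014] [0.403 0.138 0.006] [0.652 0.245 0.09 ]
top b
[... 974 characters left out ...]
012] [0.625 0.223 0.022]
scene brake_face 0.68 [230. 224. 261. 250.] 503 [0.486 0.203 0.043] [0.451 0.177 0.02 ] [0.535 0.214 0.089]
scene brake_face 0.49 [297. 182. 314. 209.] 409 [ 0.45  -0.118  0.045] [ 0.426 -0.153  0.003] [ 0.485 -0.101  0.083]
scene brake_handle 0.73 [230. 222. 262. 248.] 498 [0.488 0.202 0.041] [0.451 0.177 0.019] [0.536 0.214 0.088]
scene brake 0.85 [233. 222. 259. 248.] 517 [0.488 0.203 0.04 ] [0.451 0.176 0.018] [0.535 0.214 0.088]
scene tape_measure_mid 0.72 [165. 251. 183. 283.] 534 [0.582 0.422 0.041] [ 0.573  0.375 -0.   ] [0.606 0.443 0.067]
scene wood_block_mid 0.55 [270. 152. 278. 168.] 171 [ 0.704 -0.332  0.031] [ 0.678 -0.377 -0.   ] [ 0.73  -0.314  0.042]
```

```bash
python3 -c "
import cv2,numpy as np
a=cv2.imread('pics/top.png');b=cv2.imread('pics/scene.png')
cv2.imwrite('pics/both.png',cv2.resize(np.vstack([a,b]),(512*25//32,600)))"
```

```text
(no output)
```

View pics/top.png

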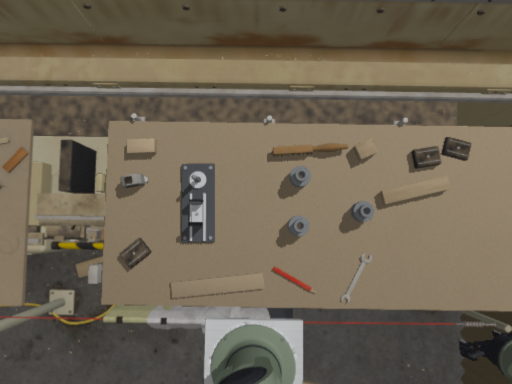

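View pics/scene.png

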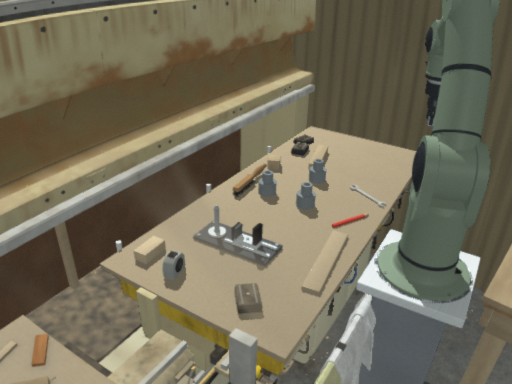

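The top view shows spools at pixels (299,177), (298,227) and (363,211). The stand is at (198,203) with its spindle at (198,180), and the tape measure and wood block are clear of it. Next I measure these precisely.

```bash
python3 - <<'E'
from h import *
for n in ["top","scene"]:
    P=np.load(f"{n}.npy").reshape(-1,3); P=P[~np.isnan(P[:,0])]
    print(n)
    for c in [(.458,-.136),(.508,-.335),(.64,-.14)]:
        c=np.array(c)
        Q=P[np.hypot(*(P[:,:2]-c).T)<.09]
        if n=="top": print("z hist",np.histogram(Q[:,2],bins=np.arange(-.01,.11,.01))[0])
        Q=Q[(Q[:,2]>.07)&(Q[:,2]<.1)]
        if len(Q): print(c,len(Q),Q.mean(0).round(4),cv2.minEnclosingCircle(Q[:,:2].astype(np.float32)))
    S=P[(abs(P[:,0]-.53)<.16)&(abs(P[:,1]-.19)<.09)]
    B=S[(S[:,2]>.008)&(S[:,2]<.018)]; print("base",len(B),cv2.minAreaRect(B[:,:2].astype(np.float32)))
    for lo,hi in [(.018,.03),(.05,.062),(.062,.08),(.08,.1),(.1,.12)]:
        H=S[(S[:,2]>lo)&(S[:,2]<hi)]
        for a,b in [(.4,.48),(.48,.56),(.56,.65)]:
            h=H[(H[:,0]>a)&(H[:,0]<b)]
            if len(h): print(lo,hi,len(h),h.mean(0).round(4),h.min(0).round(3),h.max(0).round(3))
c=get_calibration("wrist"); print(c["vfov"],np.round(c["hand_eye"],3))
E
```

```text
top
z hist [ 790 1224   15    5    3  136   76    4   14   81    1]
[ 0.458 -0.136] 96 [ 0.4589 -0.1365  0.0837] ((0.4587569236755371, -0.13701583445072174), 0.020022829994559288)
z hist [ 779 1162   28   22   19  134   72   14   25   85    1]
[ 0.508 -0.335] 111 [ 0.5086 -0.3433  0.0827] ((0.5089216828346252, -0.34413009881973267), 0.020177695900201797)
z hist [ 617 1073   20   29  244  165   72    7   17   75    4]
[ 0.64 -0.14] 96 [ 0.6177 -0.14    0.0841] ((0.6181449294090271, -0.14076709747314453), 0.019771700724959373)
base 1768 ((0.5275014638900757, 0.18992774188518524), (0.1634819358587265, 0.3007507026195526), 87.82221984863281)
0.018 0.03 146 [0.4412 0.1847 0.0216] [0.401 0.134 0.018] [0.478 0.238 0.03 ]
0.018 0.03 143 [0.515  0.186  0.0231] [0.481 0.139 0.018] [0.559 0.242 0.03 ]
0.018 0.03 184 [0.6041 0.1918 0.0213] [0.561 0.141 0.018] [0.649 0.244 0.029]
0.05 0.062 4 [0.4571 0.1699 0.0545] [0.452 0.169 0.052] [0.462 0.172 0.056]
0.05 0.062 7 [0.528  0.1772 0.0557] [0.521 0.171 0.051] [0.535 0.202 0.062]
0.05 0.062 4 [0.6    0.1877 0.057 ] [0.596 0.185 0.052] [0.605 0.192
[... 1280 characters left out ...]
05 ] [0.536 0.216 0.062]
0.05 0.062 19 [0.6009 0.1993 0.0553] [0.595 0.191 0.051] [0.608 0.205 0.06 ]
0.062 0.08 52 [0.4547 0.2005 0.071 ] [0.45  0.176 0.062] [0.465 0.215 0.079]
0.062 0.08 43 [0.5278 0.195  0.065 ] [0.52  0.175 0.062] [0.536 0.215 0.067]
0.062 0.08 25 [0.6003 0.1988 0.0713] [0.595 0.192 0.063] [0.608 0.204 0.08 ]
0.08 0.1 51 [0.4564 0.1956 0.0866] [0.449 0.174 0.081] [0.464 0.212 0.092]
0.08 0.1 27 [0.6001 0.1985 0.0899] [0.595 0.192 0.081] [0.606 0.204 0.099]
0.1 0.12 20 [0.6012 0.1979 0.1057] [0.596 0.192 0.101] [0.607 0.204 0.112]
64.55972405841659 [[-0.    -0.957 -0.291  0.075]
 [ 1.    -0.     0.001 -0.001]
 [-0.001 -0.291  0.957 -0.143]
 [ 0.     0.     0.     1.   ]]
```

Call:
jog_arm(steps=[[[50,-20,0],[0,0,2],1],[[110,-44,0],[0,0,5],1],[[170,-69,0],[0,0,8],1],[[230,-93,0],[0,0,11],1],[[290,-117,0],[0,0,15.1],1],[[350,-142,10],[0,0,15.1],1],[[390,-158,11],[0,0,15.1],1],[[400,-162,11],[0,0,15.1],1]], grip_force=40)

```text
time: 1.9
ee_pos: [0.5098, -0.3393, 0.2199]
orientation: [-3.14, -0.008, -0.001]
force: [-0.6, -0.8, -0.4]
opening: 1.0
grip_force: 0.0
```

```bash
cat >> h.py <<'E'
def circ(P,c,zlo,zhi,r=.06):
    Q=P.reshape(-1,3); Q=Q[~np.isnan(Q[:,0])]
    Q=Q[(np.hypot(*(Q[:,:2]-np.array(c)).T)<r)&(Q[:,2]>zlo)&(Q[:,2]<zhi)]
    if len(Q)<5: return len(Q)
    return len(Q),Q.mean(0).round(4),[np.round(x,4) for x in cv2.minEnclosingCircle(Q[:,:2].astype(np.float32))]
def obs():
    o=ctrl.get_obs(); print({k:np.round(o[k],4).tolist() for k in ["time","q","ee_pos","orientation","force","opening","grip_force"]})
E
python3 - <<'E'
from h import *
obs(); img,P=cloud("wrist"); cv2.imwrite("pics/w1.png",img)
print(circ(P,(.508,-.342),.077,.095),circ(P,(.508,-.342),.04,.055))
print(circ(P,(.459,-.135),.077,.095),circ(P,(.618,-.139),.077,.095))
E
```

```text
{'time': 1.9, 'q': [0.5298, 0.5132, -0.0559, 1.6456, 0.0311, 0.9839, -1.1016], 'ee_pos': [0.5098, -0.3393, 0.2199], 'orientation': [-3.1402, -0.0084, -0.0009], 'force': [-0.605, -0.8096, -0.3995], 'opening': 1.0002, 'grip_force': 0.0}
(969, array([ 0.5084, -0.3447,  0.0837]), [array([ 0.5077, -0.3449]), np.float64(0.02)]) (1566, array([ 0.5154, -0.3445,  0.0481]), [array([ 0.5075, -0.3448]), np.float64(0.0334)])
(889, array([ 0.4593, -0.1395,  0.083 ]), [array([ 0.4582, -0.1378]), np.float64(0.0206)]) (1278, array([ 0.617 , -0.1431,  0.0831]), [array([ 0.6168, -0.1418]), np.float64(0.0201)])
```

View pics/w1.png

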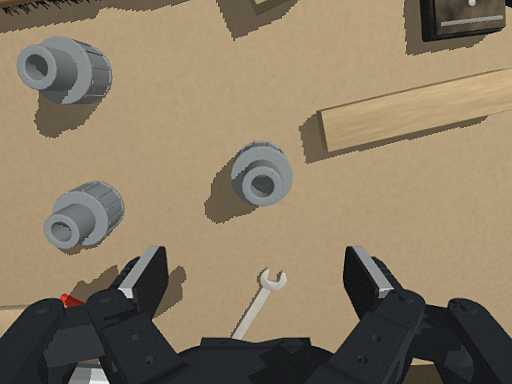

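The wrist view shows the nearest spool at pixel (263,175), and its centre and size match the top-camera fit. I go down on it and grip.

Call:
jog_arm(steps=[[[-2,5.5,50],[0,0,0],1],[[-2,5.5,105],[0,0,0],1],[[-2,5.5,150],[0,0,0],1],[[-2,5.5,169],[0,0,0],1],[[-2,5.5,169],[0,0,0],-1],[[-2,5.5,169],[0,0,0],-1],[[-2,5.5,169],[0,0,0],-1],[[-2,5.5,169],[0,0,0],-1]], grip_force=40)

```text
time: 2.95
ee_pos: [0.5057, -0.3485, 0.0532]
orientation: [3.14, 0.001, 0.003]
force: [-1.8, 2.3, 9.1]
opening: 0.449
grip_force: 39.7
```

Call:
jog_arm(steps=[[[0,0,-10],[0,0,0],-1],[[0,0,-25],[0,0,0],-1],[[0,0,-40],[0,0,0],-1],[[0,0,-50],[0,0,0],-1],[[0,0,-50],[0,0,0],-1],[[0,0,-50],[0,0,0],-1],[[0,0,-50],[0,0,0],-1],[[0,0,-50],[0,0,0],-1]])

```text
time: 3.95
ee_pos: [0.5047, -0.3481, 0.1009]
orientation: [-3.141, -0.0, 0.001]
force: [-0.8, -0.6, -5.5]
opening: 0.449
grip_force: 42.0
```

```bash
python3 -c "
from h import *
obs()"
```

```text
{'time': 3.95, 'q': [0.5428, 0.6612, -0.0525, 1.7336, 0.0472, 0.7486, -1.1038], 'ee_pos': [0.5047, -0.3481, 0.1009], 'orientation': [-3.1412, -0.0003, 0.0008], 'force': [-0.7769, -0.6131, -5.4993], 'opening': 0.4493, 'grip_force': 41.953}
```

5.1 N over the baseline, so this is the full spool. I carry it towards the stand and stop short to look at the spindle.

Call:
jog_arm(steps=[[[0,0,-50],[0,0,0],-1],[[2,-40,-90],[0,0,0],-1],[[4,-95,-110],[0,0,0],-1],[[6,-155,-110],[0,0,0],-1],[[8,-210,-110],[0,0,0],-1],[[10,-265,-110],[0,0,0],-1],[[12,-320,-110],[0,0,0],-1],[[14,-375,-110],[0,0,0],-1]])

```text
time: 4.95
ee_pos: [0.5186, 0.0285, 0.2114]
orientation: [3.142, 0.0, 0.0]
force: [1.5, -0.1, -5.8]
opening: 0.447
grip_force: 44.0
```

Call:
jog_arm(steps=[[[0,-40,0],[0,0,0],-1],[[0,-80,0],[0,0,0],-1],[[0,-120,0],[0,0,0],-1],[[0,-150,0],[0,0,0],-1],[[0,-165,0],[0,0,0],-1],[[0,-166,0],[0,0,0],-1],[[0,-166,0],[0,0,0],-1],[[0,-166,0],[0,0,0],-1]])

```text
time: 5.95
ee_pos: [0.519, 0.1916, 0.2113]
orientation: [3.141, -0.002, 0.0]
force: [0.1, -0.3, -5.2]
opening: 0.45
grip_force: 43.9
```

```bash
python3 - <<'E'
from h import *
obs(); img,P=cloud("wrist"); cv2.imwrite("pics/w2.png",img); np.save("w2.npy",P)
for lo,hi in [(.05,.07),(.07,.09),(.09,.107),(.105,.13)]: print(lo,circ(P,(.602,.194),lo,hi,.03))
print("seat",circ(P,(.602,.194),.0165,.024,.05))
Q=P.reshape(-1,3); Q=Q[~np.isnan(Q[:,0])]
S=Q[(abs(Q[:,0]-.53)<.2)&(abs(Q[:,1]-.19)<.1)&(Q[:,2]>.008)&(Q[:,2]<.016)]
print("base",cv2.minAreaRect(S[:,:2].astype(np.float32)))
S=Q[(Q[:,2]>.06)&(Q[:,2]<.07)&(abs(Q[:,0]-.528)<.015)&(abs(Q[:,1]-.19)<.04)]; print("shoe",len(S),S.min(0) if len(S) else 0,S.max(0) if len(S) else 0)
# held spool: top of collar
g=np.array(ctrl.get_obs()["ee_pos"]); print("held",circ(P,g[:2],g[2]+.02,g[2]+.045,.05),circ(P,g[:2],g[2]-.012,g[2]+.002,.06))
E
```

```text
{'time': 5.95, 'q': [-0.3295, 0.4349, -0.177, 1.8064, 0.0947, 0.9086, -2.1208], 'ee_pos': [0.519, 0.1916, 0.2113], 'orientation': [3.1412, -0.002, 0.0001], 'force': [0.1467, -0.335, -5.176], 'opening': 0.4504, 'grip_force': 43.9255}
0.05 1
0.07 0
0.09 (112, array([0.6024, 0.1927, 0.1052]), [array([0.6027, 0.1928]), np.float64(0.0081)])
0.105 (285, array([0.6025, 0.1927, 0.109 ]), [array([0.6026, 0.1928]), np.float64(0.0076)])
seat (1892, array([0.6019, 0.1927, 0.0202]), [array([0.5904, 0.1938]), np.float64(0.04)])
base ((0.5694822072982788, 0.19207531213760376), (0.17709779739379883, 0.11059597879648209), 1.2806802988052368)
shoe 176 [0.53069035 0.17125517 0.06001966] [0.53650971 0.21096116 0.06777352]
held (7794, array([0.5238, 0.1926, 0.2422]), [array([0.5257, 0.1929]), np.float64(0.041)]) (4354, array([0.538 , 0.1925, 0.2065]), [array([0.5228, 0.1926]), np.float64(0.0332)])
```

View pics/w2.png

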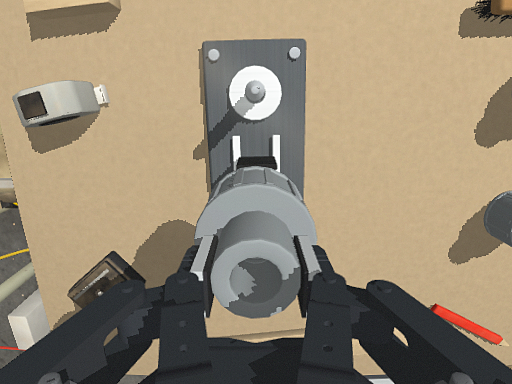

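The wrist view shows the spindle tip at pixel (256,91) and the held spool's collar at (257,280). The offset between them is +80 mm in x and about 0 in y. I move over and lower the spool gently onto the tip.

Call:
jog_arm(steps=[[[30,0,0],[0,0,0],-1],[[65,0,0],[0,0,0],-1],[[80,0,0],[0,0,0],-1],[[80,0,0],[0,0,0],-1],[[80,0,15],[0,0,0],-1],[[80,0,30],[0,0,0],-1],[[80,0,45],[0,0,0],-1],[[80,0,58],[0,0,0],-1]])

```text
time: 7.0
ee_pos: [0.5984, 0.1928, 0.152]
orientation: [3.141, 0.001, -0.001]
force: [1.2, 0.3, -5.3]
opening: 0.447
grip_force: 44.0
```

Call:
jog_arm(steps=[[[0,0,3],[0,0,0],-1],[[0,0,6],[0,0,0],-1],[[0,0,9],[0,0,0],-1],[[0,0,12],[0,0,0],-1],[[0,0,15],[0,0,0],-1],[[0,0,15],[0,0,0],-1],[[0,0,15],[0,0,0],-1],[[0,0,15],[0,0,0],-1]])

```text
time: 8.0
ee_pos: [0.5988, 0.1929, 0.1384]
orientation: [-3.141, -0.0, -0.0]
force: [0.3, -0.3, -5.6]
opening: 0.445
grip_force: 44.0
```

```bash
python3 - <<'E'
from h import *
obs(); img,P=cloud("scene"); img=cv2.resize(img[170:270,160:300],(700,500)); cv2.imwrite("pics/s2.png",img)
E
```

```text
{'time': 8.0, 'q': [-0.3033, 0.6351, -0.1531, 1.6638, 0.1205, 0.8517, -2.077], 'ee_pos': [0.5988, 0.1929, 0.1384], 'orientation': [-3.1415, -0.0004, -0.0002], 'force': [0.2587, -0.2538, -5.6231], 'opening': 0.4448, 'grip_force': 43.9532}
```

View pics/s2.png

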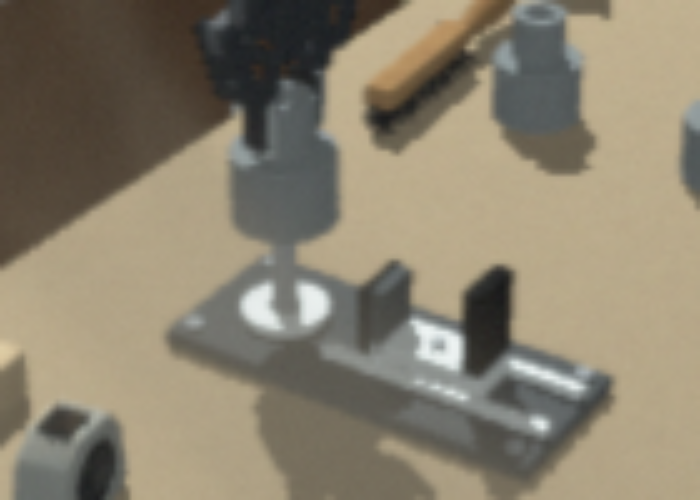

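The spool hangs over the spindle at (285,250) in the crop. Its underside is at about 85 mm, below the 112 mm tip, so the spindle is in the bore with no contact force. I keep lowering.

Call:
jog_arm(steps=[[[0,0,10],[0,0,0],-1],[[0,0,20],[0,0,0],-1],[[0,0,30],[0,0,0],-1],[[0,0,40],[0,0,0],-1],[[0,0,50],[0,0,0],-1],[[0,0,56],[0,0,0],-1],[[0,0,60],[0,0,0],-1],[[0,0,61],[0,0,0],-1]])

```text
time: 9.05
ee_pos: [0.5988, 0.1928, 0.0772]
orientation: [-3.142, -0.0, 0.0]
force: [-0.2, 0.6, -5.4]
opening: 0.447
grip_force: 43.9
```

Call:
jog_arm(steps=[[[0,0,1],[0,0,0],-1],[[0,0,2],[0,0,0],-1],[[0,0,2.5],[0,0,0],-1],[[0,0,3],[0,0,0],-1],[[0,0,3.5],[0,0,0],-1],[[0,0,3.5],[0,0,0],-1],[[0,0,3.5],[0,0,0],-1],[[0,0,3.5],[0,0,0],-1]])

```text
time: 10.05
ee_pos: [0.5988, 0.1928, 0.0738]
orientation: [-3.142, -0.0, 0.0]
force: [-0.3, -0.2, -5.9]
opening: 0.446
grip_force: 44.0
```

Call:
jog_arm(steps=[[[0,0,0.5],[0,0,0],-1],[[0,0,1],[0,0,0],-1],[[0,0,1.5],[0,0,0],-1],[[0,0,2],[0,0,0],-1],[[0,0,2],[0,0,0],-1],[[0,0,2],[0,0,0],-1],[[0,0,2],[0,0,0],-1],[[0,0,2],[0,0,0],-1]])

```text
time: 11.05
ee_pos: [0.5989, 0.193, 0.0732]
orientation: [-3.141, -0.0, -0.001]
force: [-8.6, -2.2, 19.4]
opening: 0.446
grip_force: 46.8
```

It has seated, with 19 N upward. I release it and rise.

Call:
jog_arm(steps=[[[0,0,-1],[0,0,0],-1],[[0,0,-1],[0,0,0],1],[[0,0,-1],[0,0,0],1],[[0,0,-1],[0,0,0],1],[[0,0,-1],[0,0,0],1],[[0,0,-1],[0,0,0],1],[[0,0,-20],[0,0,0],1],[[0,0,-60],[0,0,0],1]])

```text
time: 12.05
ee_pos: [0.5981, 0.1926, 0.1324]
orientation: [3.141, 0.001, -0.003]
force: [0.8, 0.1, 0.4]
opening: 1.004
grip_force: 0.0
```

Call:
jog_arm(steps=[[[0,0,-40],[0,0,0],-1],[[0,0,-70],[0,0,0],-1],[[-60,0,-70],[0,0,0],-1],[[-120,0,-70],[0,0,0],-1],[[-175,0,-70],[0,0,0],-1],[[-185,0,-70],[0,0,0],-1],[[-185,0,-70],[0,0,0],-1],[[-185,0,-70],[0,0,0],-1]])

```text
time: 13.05
ee_pos: [0.415, 0.1929, 0.2022]
orientation: [-3.141, 0.001, -0.001]
force: [0.5, -0.4, -0.2]
opening: -0.004
grip_force: 0.0
```

```bash
python3 - <<'E'
from h import *
obs()
for n in ["wrist","top","scene"]:
    img,P=cloud(n); cv2.imwrite(f"pics/{n}3.png",img)
    print(n,"collar",circ(P,(.602,.193),.09,.107,.04),"drum",circ(P,(.602,.193),.06,.075,.05))
    Q=P.reshape(-1,3); Q=Q[~np.isnan(Q[:,0])]
    for lo,hi,x in [(.08,.093,.457),(.06,.07,.53)]:
        S=Q[(Q[:,2]>lo)&(Q[:,2]<hi)&(abs(Q[:,0]-x)<.02)&(abs(Q[:,1]-.19)<.04)]
        if len(S): print(len(S),S.mean(0).round(4),S.min(0).round(4),S.max(0).round(4))
E
```

```text
{'time': 13.05, 'q': [-0.3952, 0.3029, -0.2064, 2.0481, 0.0857, 0.7975, -2.2236], 'ee_pos': [0.415, 0.1929, 0.2022], 'orientation': [-3.1411, 0.0008, -0.0014], 'force': [0.5344, -0.4458, -0.2084], 'opening': -0.004, 'grip_force': 0.0}
wrist collar 0 drum (237, array([0.5693, 0.194 , 0.0671]), [array([0.5718, 0.1942]), np.float64(0.017)])
807 [0.4587 0.1893 0.0885] [0.4507 0.1692 0.0802] [0.4655 0.2092 0.0912]
853 [0.5276 0.1914 0.0661] [0.5193 0.1716 0.0601] [0.5361 0.2109 0.0686]
top collar (96, array([0.5994, 0.1932, 0.1028]), [array([0.6005, 0.1935]), np.float64(0.0202)]) drum (195, array([0.5988, 0.1904, 0.0689]), [array([0.6012, 0.1933]), np.float64(0.0334)])
59 [0.4582 0.1898 0.0893] [0.4519 0.1703 0.0835] [0.4648 0.2085 0.093 ]
50 [0.5281 0.1913 0.0661] [0.5209 0.1724 0.0607] [0.5344 0.2106 0.0695]
scene collar (105, array([0.5975, 0.2015, 0.1002]), [array([0.6009, 0.1974]), np.float64(0.0223)]) drum (159, array([0.5934, 0.2069, 0.0667]), [array([0.6035, 0.1981]), np.float64(0.0371)])
53 [0.4566 0.1955 0.0861] [0.4503 0.1722 0.0807] [0.464  0.214  0.0918]
47 [0.5276 0.195  0.0644] [0.5193 0.1723 0.061 ] [0.5365 0.2146 0.0681]
```

View pics/wrist3.png

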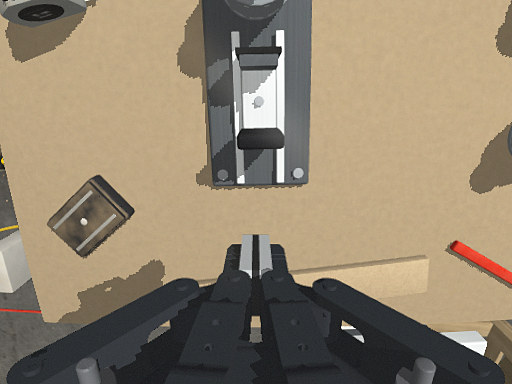

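The wrist view shows the handle at (260,138), the shoe at (258,55) and the seated spool at the top. Its collar top is at 103 mm, so it is home. Next I bring the closed fingers down behind the handle.

Call:
jog_arm(steps=[[[0,3,45],[0,0,0],-1],[[0,3,95],[0,0,0],-1],[[0,3,135],[0,0,0],-1],[[0,3,145],[0,0,0],-1],[[5,3,145],[0,0,0],-1],[[10,3,145],[0,0,0],-1],[[15,3,145],[0,0,0],-1],[[18,3,145],[0,0,0],-1]])

```text
time: 14.2
ee_pos: [0.4325, 0.1899, 0.0575]
orientation: [-3.141, 0.0, -0.002]
force: [-0.3, 0.3, -0.8]
opening: 0.005
grip_force: 0.0
```

Call:
jog_arm(steps=[[[2,0,0],[0,0,0],-1],[[4,0,0],[0,0,0],-1],[[6,0,0],[0,0,0],-1],[[8,0,0],[0,0,0],-1],[[10,0,0],[0,0,0],-1],[[12,0,0],[0,0,0],-1],[[14,0,0],[0,0,0],-1],[[16,0,0],[0,0,0],-1]])

```text
time: 15.2
ee_pos: [0.4478, 0.1899, 0.0568]
orientation: [-3.141, -0.0, 0.0]
force: [-3.3, 2.7, 0.6]
opening: -0.0
grip_force: 1.5
```

```bash
cat > b.py <<'E'
from h import *
obs()
for n in ["wrist","scene"]:
    img,P=cloud(n)
    Q=P.reshape(-1,3); Q=Q[~np.isnan(Q[:,0])]
    S=Q[(Q[:,2]>.058)&(Q[:,2]<.0665)&(abs(Q[:,0]-.535)<.03)&(abs(Q[:,1]-.19)<.025)]
    S2=Q[(Q[:,2]>.08)&(Q[:,2]<.092)&(abs(Q[:,0]-.475)<.03)&(abs(Q[:,1]-.19)<.025)]
    for s in (S,S2):
        if len(s): print(n,len(s),s.mean(0).round(4),np.percentile(s[:,0],[2,98]).round(4))
E
python3 b.py
```

```text
{'time': 15.2, 'q': [-0.4053, 0.5898, -0.1548, 2.0818, 0.1855, 0.4826, -2.2695], 'ee_pos': [0.4478, 0.1899, 0.0568], 'orientation': [-3.1415, -0.0005, 0.0002], 'force': [-3.288, 2.6939, 0.6014], 'opening': -0.0, 'grip_force': 1.5307}
wrist 2473 [0.5364 0.1914 0.0657] [0.5284 0.5438]
wrist 4057 [0.4669 0.1899 0.0877] [0.4549 0.4736]
scene 49 [0.536  0.1965 0.0636] [0.5282 0.5456]
scene 30 [0.4596 0.2068 0.0853] [0.4454 0.4715]
```

The brake is moving with about 3 N, and roughly 23 mm remain. I keep pushing.

Call:
jog_arm(steps=[[[2,0,0],[0,0,0],-1],[[4,0,0],[0,0,0],-1],[[6,0,0],[0,0,0],-1],[[8,0,0],[0,0,0],-1],[[10,0,0],[0,0,0],-1],[[12,0,0],[0,0,0],-1],[[14,0,0],[0,0,0],-1],[[16,0,0],[0,0,0],-1]])

```text
time: 16.3
ee_pos: [0.4639, 0.1898, 0.0568]
orientation: [3.142, 0.0, -0.0]
force: [-3.2, 2.4, 0.5]
opening: -0.0
grip_force: 1.5
```

Call:
jog_arm(steps=[[[0.4,0,0],[0,0,0],-1],[[0.8,0,0],[0,0,0],-1],[[1.2,0,0],[0,0,0],-1],[[1.6,0,0],[0,0,0],-1],[[2,0,0],[0,0,0],-1],[[2.4,0,0],[0,0,0],-1],[[2.7,0,0],[0,0,0],-1],[[3,0,0],[0,0,0],-1]])

```text
time: 17.3
ee_pos: [0.4668, 0.1898, 0.0568]
orientation: [-3.142, -0.0, 0.0]
force: [-3.4, 2.2, 0.9]
opening: 0.005
grip_force: 1.5
```

```bash
sed -i 's/\.535)<\.03/.553)<.016/; s/\.475)<\.03/.485)<.03/' b.py; python3 b.py
```

```text
{'time': 17.3, 'q': [-0.3856, 0.6074, -0.1577, 2.0376, 0.1847, 0.5097, -2.2476], 'ee_pos': [0.4668, 0.1898, 0.0568], 'orientation': [-3.1416, -0.0005, 0.0], 'force': [-3.4398, 2.1931, 0.9081], 'opening': 0.0047, 'grip_force': 1.5092}
wrist 2529 [0.5559 0.192  0.0656] [0.5473 0.568 ]
wrist 4045 [0.4858 0.1902 0.0877] [0.4739 0.4926]
scene 46 [0.5553 0.1964 0.0634] [0.5467 0.5681]
scene 48 [0.4713 0.2032 0.0855] [0.4558 0.4896]
```

Call:
jog_arm(steps=[[[0.3,0,0],[0,0,0],-1],[[0.6,0,0],[0,0,0],-1],[[0.9,0,0],[0,0,0],-1],[[1.2,0,0],[0,0,0],-1],[[1.5,0,0],[0,0,0],-1],[[1.7,0,0],[0,0,0],-1],[[2,0,0],[0,0,0],-1],[[2,0,0],[0,0,0],-1]])

```text
time: 18.4
ee_pos: [0.4688, 0.1898, 0.0568]
orientation: [-3.142, -0.0, -0.0]
force: [-2.8, 2.0, 0.2]
opening: 0.003
grip_force: 1.3
```

Call:
jog_arm(steps=[[[0.2,0,0],[0,0,0],-1],[[0.4,0,0],[0,0,0],-1],[[0.6,0,0],[0,0,0],-1],[[0.8,0,0],[0,0,0],-1],[[1,0,0],[0,0,0],-1],[[1.2,0,0],[0,0,0],-1],[[1.4,0,0],[0,0,0],-1],[[1.5,0,0],[0,0,0],-1]])

```text
time: 19.4
ee_pos: [0.4698, 0.1898, 0.0568]
orientation: [3.141, 0.001, -0.001]
force: [-6.6, 2.5, 2.8]
opening: 0.002
grip_force: 3.3
```

Call:
jog_arm(steps=[[[0.1,0,0],[0,0,0],-1],[[0.2,0,0],[0,0,0],-1],[[0.3,0,0],[0,0,0],-1],[[0.4,0,0],[0,0,0],-1],[[0.5,0,0],[0,0,0],-1],[[0.5,0,0],[0,0,0],-1],[[0.5,0,0],[0,0,0],-1],[[0.5,0,0],[0,0,0],-1]])

```text
time: 20.4
ee_pos: [0.4703, 0.1898, 0.0568]
orientation: [3.141, 0.001, -0.001]
force: [-6.8, 2.5, 3.4]
opening: -0.001
grip_force: 3.2
```

The force rose from 3 N to a steady 6.8 N, so the shoe is against the spool. I back off and check.

Call:
jog_arm(steps=[[[-3,0,0],[0,0,0],-1],[[-10,0,0],[0,0,0],-1],[[-25,0,0],[0,0,0],-1],[[-30,0,-40],[0,0,0],-1],[[-30,0,-90],[0,0,0],-1],[[-30,0,-140],[0,0,0],-1],[[-30,0,-150],[0,0,0],-1],[[-30,0,-150],[0,0,0],-1]])

```text
time: 21.4
ee_pos: [0.4403, 0.1897, 0.2068]
orientation: [-3.141, -0.0, -0.001]
force: [0.0, 0.6, -0.4]
opening: -0.0
grip_force: 0.0
```

```bash
python3 - <<'E'
from h import *
obs()
img,P=cloud("top"); img2,P2=cloud("scene")
print("collar",circ(P,(.602,.193),.09,.107,.04),"drum",circ(P,(.602,.193),.0625,.075,.05))
for c in [(.459,-.137),(.618,-.141)]: print(circ(P,c,.077,.095))
w,P=cloud("wrist")
Q=P.reshape(-1,3); Q=Q[~np.isnan(Q[:,0])]
for lo,hi,x in [(.08,.093,.488),(.058,.07,.56)]:
    S=Q[(Q[:,2]>lo)&(Q[:,2]<hi)&(abs(Q[:,0]-x)<.02)&(abs(Q[:,1]-.19)<.03)]
    if len(S): print(len(S),S.mean(0).round(4),np.percentile(S[:,0],[2,98]).round(4))
cv2.imwrite("pics/end.png",np.hstack([cv2.resize(img2[150:280,140:340],(400,260)),cv2.resize(w[:260],(400,260))]))
E
```

```text
{'time': 21.4, 'q': [-0.3557, 0.3303, -0.2174, 1.9913, 0.0954, 0.8289, -2.1967], 'ee_pos': [0.4403, 0.1897, 0.2068], 'orientation': [-3.1415, -0.0005, -0.0011], 'force': [0.0405, 0.5821, -0.3585], 'opening': -0.0004, 'grip_force': 0.0}
collar (88, array([0.6007, 0.1927, 0.1024]), [array([0.6017, 0.193 ]), np.float64(0.0199)]) drum (246, array([0.5913, 0.1906, 0.0684]), [array([0.593 , 0.1938]), np.float64(0.0414)])
(87, array([ 0.4588, -0.1376,  0.0843]), [array([ 0.4586, -0.1376]), np.float64(0.0196)])
(91, array([ 0.6181, -0.1399,  0.0842]), [array([ 0.6181, -0.1408]), np.float64(0.0202)])
789 [0.4895 0.1903 0.0885] [0.482  0.4961]
1603 [0.566  0.1929 0.0667] [0.5508 0.5797]
```

View pics/end.png

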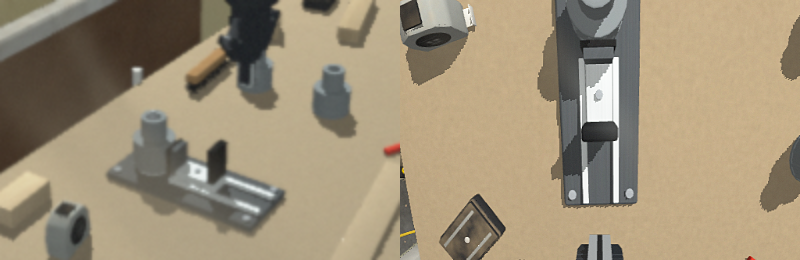

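In both views the shoe (right crop, about (598,45)) rests against the seated spool. The face sits about 34 mm from the spool's axis, and the other two spools are standing where they were. Handing in.

```bash
python3 -c "
from rig import ctrl
print(ctrl.hand_in())"
```

```text
the job is handed in; nothing more can be done
None
```

The job is handed in, verdict not shown: the first spool I lifted weighed about 5 N, so I took it as the full one, seated it on the spindle and let go; the brake shoe rests against it (about 34 mm from its axis by camera), and the other two spools, the tape measure and the wood block were not touched.

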